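# Uncover the coil seat and hold a pen gauge on its marked spot

## Robot

A 7-joint arm with a two-finger parallel gripper is mounted at the origin on a cart in front of the work surface, level with it; the furniture and walls round the work are solid. World frame = base frame: x ahead of the robot, y to its left, z up, the work surface at z = 0. Lengths are in m, angles in rad, forces in N, time in s.
With the tool pointing down it reaches from about 0.4 to 0.85 m from the base axis. Payload 10.4 kg.
Tool frame: the origin (TCP) lies at the very end of the fingers, on their centre line; the grasp point (between the pads) lies 19 mm behind it; z points along the fingers, y is the line along which they close (so a half turn about z gives the same grasp; the last joint's range is limited). The gripper opens to 87 mm and grips with 3 to 60 N. Pads are 19 mm wide; open, the fingers measure 117 mm over their backs; the gripper's body (75 mm by 190 mm) begins 51 mm behind the grasp point.
Start: joints at [-1.372, 0.332, -0.065, 1.46, 0.022, 1.35, -0.088], TCP at [0.137, 0.61, 0.223] pointing down, gripper open.
Joint ranges: [-2.6, 2.6], [-0.5, 2.12], [-1.47, 1.34], [0.16, 2.42], [-1.27, 4.41], [0.06, 2.06], [-2.6, 2.6]. Speed limits (rad/s): [2.22, 2.22, 2.79, 2.79, 3.14, 3.14, 3.14].

## Interface

Orientations are given as a unit quaternion [x, y, z, w].
In Python, from bench import r gives the robot as it stands.
- The arm moves only by the shell command python3 -m crank 'ROWS' [FORCE]. ROWS is JSON, a list that holds one entry, the list of rows, each a list of 5 numbers: the shift along the tool's x, y, z in mm, then the turn about the tool's z in degrees, then the opening, from -1 (shut) to 1 (fully open). A call has 1 to 20 rows; each row is the pose to reach, as a shift and turn from the pose commanded when the call began, along the tool's axes at that moment; what a row does not reach only later rows make up. A row lasts 1/10 s, in which the tool goes at most 50 mm and 8.59 degrees, less where a joint would pass 70% of its speed; a pose out of reach is approached as far as the arm can. A call with a gripper value outside its range is refused whole. The fingers move at their own pace and stop on an object; FORCE is the grip in N (left out, the last holds). Time passes only in rows, so rows that repeat a pose let the fingers close. It gives the time, the measured TCP pose, the force, the opening and the grip force at its end, in the units of the state.
- r.read_state(): the state, without advancing time (a new reading comes with each control period).
- r.camera(name): name is "scene" or "side" or "wrist"; returns a dict with "image" (400x640x3 uint8, red, green, blue), "vfov" (degrees; the focal length in pixels is half the picture's height over the tangent of half this angle, whatever the lens; pixels are square), "cx", "cy" (the principal point, pixels), "eye" and "attitude" of the camera in the world. Camera axes: x right, y down, z forward; pixel columns grow to the right and rows downward; lengths in m; the calibration is good to about 2 mm. A picture is of the moment at which its call begins. There is no depth.
- r.close_job(): hands the job in; it is judged then, once.
The state is a dict: "time": time; "joint_positions": joint angles; "joint_vel": joint speeds; "joint_torque": joint torques, N m; "ee_pos": TCP position; "eef_rot": TCP orientation; "ft_force": force on the tool from outside, world axes, zero at the start; "torque": the same for the moment, N m; "width": finger opening in m; "grip_force": force on a finger pad.
Only numpy, scipy, OpenCV 4.12 (cv2) and the standard library are available. Lean on these libraries where they do the work, as an engineer would, in place of code of your own. Each camera call takes 0.05 s, during which the arm holds its last target. There are 200 camera calls.

## Task

Slide the wound coil straight up off its post and set it down flat in the middle of the black rubber disc, without dropping or tipping it. Then draw the pen gauge out of its holder and hold it upright with its spring tip on the ring-marked spot that the coil had covered, pressed lightly so that the tip is about half way in; finish while still holding it there like that. Leave the other things on the bench where they are.

Things in the scene. Friction and masses are not known exactly. Their poses are not given: they have to be found in the camera images.
- core: Steel base plate 100 (its x) x 80 (y) x 12 mm thick, painted grey, bolted to the bench, four small bolt heads at its corners (4 mm high), with an upright steel post in the middle: 16 mm diameter, 45 mm high, top 57 mm above the bench. Origin: centre of the plate's underside, on the post's axis; z up.
- spot (a point): The marked spot on the plate's top face, 12 mm above the bench and 22 mm from the post's axis along the plate's +x: a fine dark ring 10 mm across with a dot at its centre. This point is the dot. Covered by the coil at the start.
- coil: Coil wound on a bobbin: black round flanges 60 mm across at both ends, copper winding between them (58 mm across), 40 mm high, straight bore 24 mm, 160 g (varies). It stands on the plate with the post loosely through its bore. Two tiny brass tags on its top are for looks. Origin: centre of its underside, z up its axis.
- rubber_disc: Black rubber disc 120 mm across, 15 mm thick with a hole of about 40 mm in its middle, lying loose on the bench. Origin: centre of its underside; its top face is 15 mm above that.
- holder: Gauge holder fixed to the bench: aluminium block 44 x 44 x 75 mm high on a dark foot 70 (x) x 60 x 8 mm, with an upright 14 mm hole all the way through its middle. Origin: centre of its underside.
- gauge: Pen gauge 154 mm long, about 130 g, upright in the holder, tip down, hanging by its collar. Origin: end of the spring tip when fully out (13 mm above the bench in the holder); z up the pen. Along z: tip 6 mm diameter to 20 mm, steel nose 11 mm diameter 20 to 62, collar 26 mm diameter 62 to 68, round dark grey grip 18 mm diameter 68 to 150, steel cap to 154.
- gauge_tip (a joint): How far the spring tip is pushed into the pen, 0 (fully out) to 0.016 m (fully in). The push needed is 1 N plus 0.25 N per mm: about 3 N half way in, 5 N fully in, then it is rigid.
- gauge_point (a point): The end of the gauge's spring tip, moving with the tip.
- die_ring: Bystander: steel ring 80 mm across, 26 mm high, towards the back. Origin: centre of its underside.
- bush_steel: Bystander: steel bush 42 mm across, 40 mm high, near the front edge. Origin: centre of its underside.
- electrical_tape: Bystander: black tape roll 58 mm across, 19 mm high, near the front edge. Origin: centre of its underside.
- ptfe_tape: Bystander: blue spool 52 mm across, 14 mm high, towards the back. Origin: centre of its underside.
There are look-alikes about, which are no part of the job. What is shaped like the coil but green is not meant.

How it is judged:
By the outcome, as a careful person would: the job done as asked, in the order asked, and still so for the second after the job is handed in, while the arm keeps its last pose, push and grip.
It also fails if it takes over 64 s, if anything falls off the work surface, if the arm or the gripper's body presses on something with over 40 N, if the wrist force passes 120 N, or if a joint passes its speed limit or range.

## Working session

There is one attempt and no reset: what is moved stays moved. The work goes in short steps, Python scripts to look and compute and a shell command to move; the robot and the scene stay as the last step left them, time stands still between calls to the robot, and variables do not carry over. Pictures are saved under pics/ and viewed, at most 10 in all, crops included, and the job is handed in when it is done.

```bash
ls; mkdir -p pics; cat > h.py <<'E'
import numpy as np, cv2
from bench import r
from scipy.spatial.transform import Rotation as R
def rot(a):
    a=np.array(a,float); return a if a.shape==(3,3) else R.from_quat(a).as_matrix()
def ray(c,u,v):
    f=200/np.tan(np.radians(c["vfov"])/2)
    d=rot(c["attitude"])@np.array([(u-c["cx"])/f,(v-c["cy"])/f,1]); return np.array(c["eye"]),d
def onz(c,u,v,z):
    e,d=ray(c,u,v); return e+d*(z-e[2])/d[2]
def proj(c,p):
    f=200/np.tan(np.radians(c["vfov"])/2)
    q=rot(c["attitude"]).T@(np.array(p)-np.array(c["eye"])); return f*q[0]/q[2]+c["cx"],f*q[1]/q[2]+c["cy"]
def save(n,c): cv2.imwrite(f"pics/{n}.png",cv2.cvtColor(c["image"],cv2.COLOR_RGB2BGR))
E
python3 - <<'E'
from h import *
for n in("scene","side","wrist"):
    c=r.camera(n); save(n+"0",c); print(n,{k:c[k] for k in c if k!="image"})
a=np.vstack([cv2.imread(f"pics/{n}0.png") for n in("scene",)]); 
s=r.read_state(); print(s)
E
```

```text
pics
scene {'vfov': 52.89979562892957, 'cx': 327.85704105469813, 'cy': 203.09607170581995, 'eye': array([ 0.0068265 , -0.53499644,  0.50681553]), 'attitude': array([ 0.80582987, -0.32789267,  0.18745097, -0.45605564])}
side {'vfov': 50.296474606412524, 'cx': 314.34051860594417, 'cy': 198.4714786602869, 'eye': array([ 0.11757889, -0.7695292 ,  0.41394026]), 'attitude': array([ 0.81261041, -0.19125675,  0.13713548, -0.53317824])}
wrist {'vfov': 68.33348060920414, 'cx': 313.72150631403196, 'cy': 198.68405233265725, 'eye': array([0.06091975, 0.62725185, 0.38357173]), 'attitude': array([0.7721488 , 0.61864671, 0.08993982, 0.11390044])}
{'time': 0.15, 'joint_positions': array([-1.37164081,  0.33270092, -0.06469709,  1.46075116,  0.02161341,
        1.34993113, -0.08850463]), 'joint_vel': array([ 3.46886344e-04, -1.86999660e-03,  1.24679286e-04, -2.45214772e-03,
       -4.28619640e-04,  9.14227283e-06,  2.05365726e-03]), 'joint_torque': array([ 1.13569986e-03, -6.23635840e+01,  2.47097318e-02, -3.90141463e+01,
       -6.13887934e-02,  3.73685954e-02,  1.13123510e-04]), 'ee_pos': array([0.13740453, 0.60939587, 0.2219515 ]), 'eef_rot': array([ 1.10644466e-01,  9.93859901e-01, -5.46622744e-04, -2.90341179e-05]), 'ft_force': array([ 0.65240883,  0.42205748, -0.32155864]), 'torque': array([-0.01163264, -0.00786881, -0.02167634]), 'grip_force': 0.0, 'width': 0.08700841899736489}
```

View pics/scene0.png

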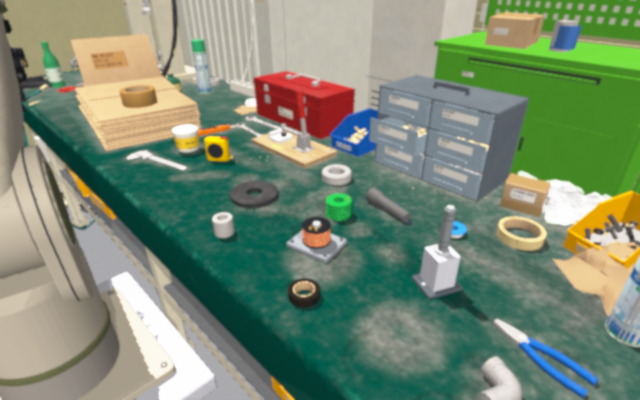

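View pics/side0.png

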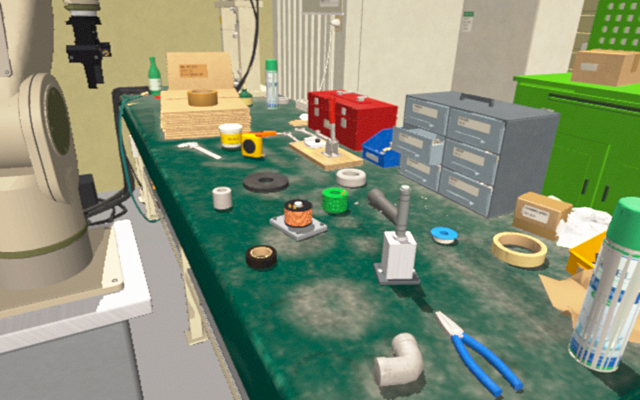

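The scene view shows the coil candidates: copper on the plate at (317,233) and the green look-alike at (339,207). For the gauge there is the upright pen in the holder at (449,230) and a lying dark rod at (388,205). For the disc there is the black disc at (255,194) and the tape roll at (304,292). I choose the copper coil, the upright pen and the larger black disc. Next I'll measure and make one close crop.

```bash
python3 - <<'E'
from h import *
cs={n:r.camera(n) for n in("scene","side")}
t=[]
for n,(x,y) in {"scene":(317,233),"side":(298,213)}.items():
    im=cs[n]["image"]; hsv=cv2.cvtColor(im,cv2.COLOR_RGB2HSV); g=hsv[...,2]
    t.append(cv2.resize(im[y-40:y+40,x-50:x+50],None,fx=4,fy=4,interpolation=cv2.INTER_CUBIC))
    dx,dy={"scene":(255,194),"side":(266,182)}[n]
    m=((g<75)&(hsv[...,1]<110)).astype(np.uint8)
    w=np.zeros_like(m); w[dy-22:dy+24,dx-32:dx+32]=1; m*=w
    cn=max(cv2.findContours(m,cv2.RETR_EXTERNAL,cv2.CHAIN_APPROX_NONE)[0],key=cv2.contourArea)
    print(n,"disc bbox",cv2.boundingRect(cn),cv2.fitEllipse(cn))
    P=np.array([onz(cs[n],*p[0],0.010)[:2] for p in cn],np.float32); print(" disc",cv2.fitEllipse(P))
    cop=((hsv[...,0]<14)&(hsv[...,1]>110)&(g>90)).astype(np.uint8); w[:]=0; w[y-22:y+22,x-22:x+22]=1
    cn=max(cv2.findContours(cop*w,cv2.RETR_EXTERNAL,cv2.CHAIN_APPROX_NONE)[0],key=cv2.contourArea)
    b=cv2.boundingRect(cn); print(" copper",b, "ctr@z32",onz(cs[n],b[0]+b[2]/2-.5,b[1]+b[3]/2,0.032))
    gx,gy={"scene":(449,215),"side":(404,200)}[n]
    for v in range(gy-5,gy+20,5): print(" gauge row",v,g[v,gx-14:gx+15].tolist())
tt=np.hstack(t); im=cs["side"]["image"][175:290,350:460]; im2=cs["scene"]["image"][195:310,400:510]
b=np.hstack([cv2.resize(q,(400,280),interpolation=cv2.INTER_CUBIC) for q in(im2,im)])
cv2.imwrite("pics/crop1.png",cv2.cvtColor(np.vstack([tt,b]),cv2.COLOR_RGB2BGR))
E
```

```text
scene disc bbox (231, 193, 48, 15) ((252.8218231201172, 190.9008331298828), (30.00470542907715, 51.323856353759766), 86.56044006347656)
 disc ((0.49677616357803345, 0.23587802052497864), (0.12772570550441742, 0.1581677496433258), 152.8847198486328)
 copper (303, 229, 28, 19) ctr@z32 [ 0.44951406 -0.05216451  0.032     ]
 gauge row 210 [113, 112, 112, 113, 115, 116, 114, 114, 115, 123, 140, 154, 162, 168, 175, 177, 176, 170, 162, 155, 144, 131, 125, 124, 122, 121, 120, 120, 120]
 gauge row 215 [112, 113, 114, 114, 112, 110, 111, 109, 105, 100, 98, 102, 107, 112, 117, 120, 123, 124, 121, 116, 115, 118, 120, 122, 121, 120, 117, 115, 114]
 gauge row 220 [112, 112, 112, 113, 113, 112, 111, 107, 100, 97, 101, 106, 112, 116, 122, 125, 125, 126, 135, 144, 145, 137, 128, 118, 116, 114, 112, 111, 111]
 gauge row 225 [116, 113, 108, 103, 100, 99, 100, 102, 103, 107, 114, 121, 127, 131, 134, 136, 142, 168, 207, 227, 234, 240, 246, 249, 250, 250, 249, 246, 236]
 gauge row 230 [122, 121, 116, 111, 109, 106, 102, 102, 107, 113, 121, 128, 132, 134, 136, 147, 185, 224, 237, 239, 239, 241, 245, 248, 2
[... 444 characters left out ...]
6, 120, 116, 116, 111, 118, 117, 116, 112, 118, 119, 120, 123]
 gauge row 200 [114, 116, 110, 113, 108, 112, 109, 108, 100, 88, 99, 105, 111, 121, 132, 134, 130, 123, 114, 111, 112, 114, 106, 113, 107, 116, 113, 115, 114]
 gauge row 205 [164, 156, 140, 130, 129, 138, 122, 111, 99, 111, 119, 132, 138, 142, 149, 146, 145, 138, 129, 115, 122, 120, 123, 117, 113, 115, 118, 121, 124]
 gauge row 210 [138, 145, 157, 166, 170, 170, 154, 123, 103, 111, 127, 137, 143, 147, 149, 146, 143, 131, 119, 117, 115, 117, 115, 113, 112, 110, 115, 110, 112]
 gauge row 215 [88, 97, 107, 117, 121, 122, 114, 96, 109, 121, 133, 139, 147, 146, 147, 146, 137, 122, 107, 109, 111, 113, 110, 113, 115, 119, 122, 121, 119]
```

View pics/crop1.png

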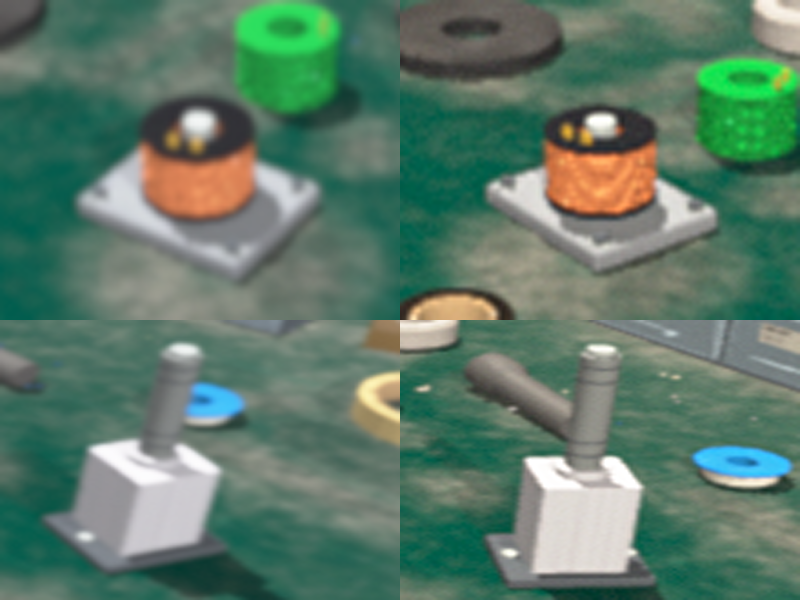

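The crop shows the copper-wound coil on the grey plate, with the post end visible, and the pen upright in its block. The choice is confirmed. Now I'll work out positions and the first move.

```bash
cat >> h.py <<'E'
def go(p,T=None):
    "mm shift in current tool axes to world point p (TCP)"
    s=r.read_state(); M=R.from_quat(s["eef_rot"]).as_matrix()
    return np.round(M.T@(np.array(p)-s["ee_pos"])*1000,1)
def yawy():
    M=R.from_quat(r.read_state()["eef_rot"]).as_matrix(); return np.degrees(np.arctan2(M[1,1],M[0,1]))
E
python3 - <<'E'
from h import *
c=r.camera("scene"); d=r.camera("side")
mm=lambda p:np.round(p*1000)
for p in((286.5,243),(326,260),(347,239.5)): print("plate sc",mm(onz(c,*p,.012)))
for p in((485,190),(600,262),(716,215)): print("plate sd",mm(onz(d,248+(p[0]-400)/4,173+p[1]/4,.012)))
print("post",mm(onz(c,267+200/4,193+115/4,.057)),mm(onz(d,248+200/4,173+117/4,.057)))
print("cap",mm(onz(c,450,207,.167)),mm(onz(d,405,188,.167)))
print("green",mm(onz(c,339,200,.04)),"tape",mm(onz(c,304,288,.019)))
print("bush",mm(onz(c,223,215,.04)), "ring",mm(onz(c,337,170,.026)))
print("disc hole",mm(onz(d,266,180,.015)),mm(onz(c,255,192,.015)))
M=R.from_quat(r.read_state()["eef_rot"]).as_matrix(); print(M, "cam z",rot(r.camera("wrist")["attitude"])[:,2], yawy())
print("go",go((.45,.3,.25)),go((.45,-.053,.2)))
E
```

```text
plate sc [413.  -0.  12.]
plate sc [433. -96.  12.]
plate sc [511. -79.  12.]
plate sd [411.  -4.  12.]
plate sd [ 433. -103.   12.]
plate sd [509. -82.  12.]
post [466. -36.  57.] [464. -35.  57.]
cap [ 538. -277.  167.] [ 535. -282.  167.]
green [581.  13.  40.] tape [ 346. -131.   19.]
bush [356. 142.  40.] ring [709. 145.  26.]
disc hole [491. 218.  15.] [490. 216.  15.]
[[-9.75511631e-01  2.19947847e-01 -3.98660893e-05]
 [ 2.19947851e-01  9.75511609e-01 -2.08667450e-04]
 [-7.00612337e-06 -2.12325985e-04 -9.99999977e-01]] cam z [ 0.27997705 -0.06366035 -0.95789363] 77.29340077463543
go [-373.  -233.3  -27.5] [-450.7 -577.7   22.5]
```

```bash
python3 -m crank '[[[-45,-28,-3,0,1],[-90,-56,-6,0,1],[-140,-88,-10,0,1],[-190,-118,-14,0,1],[-240,-150,-18,0,1],[-290,-180,-20,0,1],[-330,-206,-20,0,1],[-373,-233,-20,0,1],[-385,-280,-15,0,1],[-396,-327,-10,0,1],[-410,-374,-5,0,1],[-423,-420,0,0,1],[-437,-467,5,0,1],[-450,-514,15,0,1],[-456,-540,20,0,1],[-461,-560,22,0,1],[-461,-560,22,0,1],[-461,-560,22,0,1],[-461,-560,22,0,1],[-461,-560,22,0,1]]]' 20
python3 - <<'E'
from h import *
c=r.camera("wrist"); save("w1",c); print(r.read_state()["ee_pos"],yawy(),[np.round(proj(c,p)) for p in((.464,-.038,.057),(.464,-.038,.012))])
E
```

```text
time: 2.4
ee_pos: [0.4641, -0.0368, 0.2006]
eef_rot: [0.11, 0.994, 0.0, 0.0]
ft_force: [-0.0, 0.0, -0.4]
width: 0.0871
grip_force: 0.0
[ 0.46412579 -0.03690763  0.20060757] 77.40109046377765 [array([312., 187.]), array([312., 178.])]
```

View pics/w1.png

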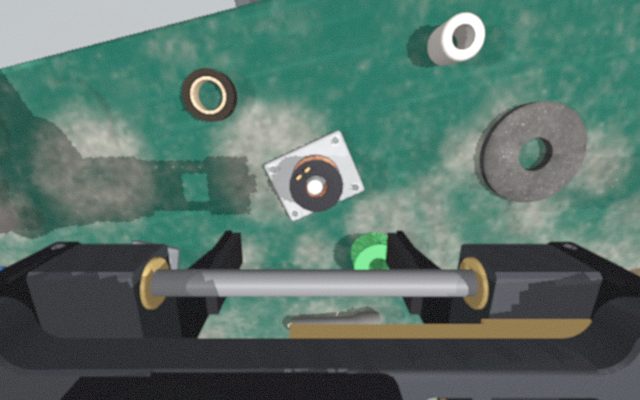

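The wrist view shows the coil and post at (315,187), the plate round it, the disc with its hole at (535,154), the green coil at (372,252) and the tape at (208,95).

```bash
python3 - <<'E'
from h import *
c=r.camera("wrist"); im=c["image"]; hsv=cv2.cvtColor(im,cv2.COLOR_RGB2HSV); s,v=hsv[...,1],hsv[...,2]
def big(m,x0,y0,x1,y1):
    w=np.zeros_like(m,np.uint8); w[y0:y1,x0:x1]=1
    return max(cv2.findContours(m.astype(np.uint8)*w,cv2.RETR_EXTERNAL,cv2.CHAIN_APPROX_NONE)[0],key=cv2.contourArea)
def world(cn,z): return np.array([onz(c,*p[0],z)[:2]*1000 for p in cn],np.float32)
cn=big((v>190)&(s<60),303,175,328,200); print("post",cv2.minEnclosingCircle(world(cn,.057)),cv2.boundingRect(cn))
cn=big(v<75,280,150,350,215); print("flange",cv2.minEnclosingCircle(world(cn,.052)),cv2.boundingRect(cn))
cn=big(s<70,255,120,370,228); W=world(cn,.012); print("plate",cv2.minAreaRect(W))
cn=big((s<90),470,95,600,208); print("disc",cv2.fitEllipse(world(cn,.012)),cv2.boundingRect(cn))
w=(s>110).astype(np.uint8); cn=big(w,510,130,560,178); print("hole",cv2.fitEllipse(world(cn,.012)),cv2.boundingRect(cn))
E
```

```text
post ((463.815673828125, -35.692420959472656), 8.624561309814453) (307, 180, 16, 15)
flange ((450.9410705566406, -43.27048110961914), 2.6938726902008057) (303, 174, 5, 4)
plate ((458.3587646484375, -41.81512451171875), (136.3651885986328, 126.7229995727539), 77.49495697021484)
disc ((495.5342102050781, 221.8942108154297), (140.49859619140625, 178.61199951171875), 149.52113342285156) (470, 95, 130, 113)
hole ((500.8261413574219, 220.0327606201172), (3.6451096534729004, 8.638070106506348), 130.53883361816406) (528, 159, 6, 6)
```

```bash
python3 - <<'E'
from h import *
c=r.camera("wrist"); g=cv2.cvtColor(c["image"],cv2.COLOR_RGB2GRAY).astype(int); hsv=cv2.cvtColor(c["image"],cv2.COLOR_RGB2HSV)
print(g[187,255:372:2].tolist()); print(g[140:225:2,316].tolist())
def cand(m,b,z):
    x0,y0,x1,y1=b; w=np.zeros(m.shape,np.uint8); w[y0:y1,x0:x1]=m[y0:y1,x0:x1]
    cn=max(cv2.findContours(w,cv2.RETR_EXTERNAL,cv2.CHAIN_APPROX_NONE)[0],key=cv2.contourArea)
    h=cv2.convexHull(cn); return cv2.fitEllipse(np.array([onz(c,*p[0],z)[:2]*1000 for p in h],np.float32))
for t in(85,100,120): print(t,"flange",cand(g<t,(284,152,348,214),.052))
print(g[154,465:605:4].tolist(),hsv[154,465:605:4,0].tolist(),hsv[154,465:605:4,1].tolist())
E
```

```text
[125, 155, 148, 145, 146, 142, 145, 143, 121, 114, 151, 174, 175, 176, 173, 174, 175, 136, 79, 70, 77, 76, 75, 74, 79, 83, 180, 255, 255, 255, 255, 255, 255, 255, 155, 108, 88, 74, 78, 80, 75, 79, 79, 80, 166, 220, 221, 222, 225, 167, 162, 159, 213, 230, 201, 116, 103, 105, 111]
[155, 217, 233, 234, 234, 235, 234, 191, 156, 155, 99, 73, 82, 79, 77, 80, 77, 80, 142, 163, 231, 255, 255, 255, 255, 255, 255, 184, 114, 84, 77, 73, 75, 74, 76, 72, 101, 109, 103, 104, 108, 111, 114]
85 flange ((465.2062072753906, -34.35210037231445), (54.74766159057617, 56.926124572753906), 112.25416564941406)
100 flange ((465.59564208984375, -34.01827621459961), (55.42293930053711, 60.491722106933594), 114.07426452636719)
120 flange ((470.13934326171875, -31.05345916748047), (56.868408203125, 73.11195373535156), 121.05743408203125)
[166, 175, 164, 131, 62, 94, 111, 116, 122, 132, 140, 142, 142, 146, 119, 116, 124, 121, 125, 81, 55, 37, 96, 113, 118, 113, 128, 132, 124, 130, 141, 163, 160, 166, 164] [45, 35, 33, 41, 30, 173, 13, 10, 15, 15, 11, 9, 5, 15, 79, 79, 79, 79, 76, 76, 88, 170, 10, 6, 10, 15, 10, 20, 12, 9, 34, 55, 50, 46, 50] [15, 16, 14, 15, 8, 11, 16, 6, 8, 8, 14, 12, 10, 10, 73, 77, 62, 74, 63, 63, 56, 20, 8, 11, 6, 4, 6, 6, 10, 13, 13, 20, 19, 17, 18]
```

```bash
python3 -m crank '[[[0,2.5,30,0,1],[0,2.5,60,0,1],[0,2.5,90,0,1],[0,2.5,120,0,1],[0,2.5,140,0,1],[0,2.5,155,0,1],[0,2.5,168,0,1],[0,2.5,175,0,1],[0,2.5,180,0,1],[0,2.5,180,0,1],[0,2.5,180,0,1]]]' && python3 -m crank '[[[0,0,0,0,-0.2],[0,0,0,0,-0.6],[0,0,0,0,-1],[0,0,0,0,-1],[0,0,0,0,-1],[0,0,0,0,-1],[0,0,0,0,-1],[0,0,0,0,-1]]]' 20
```

```text
time: 3.65
ee_pos: [0.4649, -0.0355, 0.021]
eef_rot: [0.111, 0.994, 0.0, 0.0]
ft_force: [0.1, -0.9, 0.4]
width: 0.087
grip_force: 0.0
time: 4.45
ee_pos: [0.4646, -0.0354, 0.0206]
eef_rot: [0.111, 0.994, 0.0, 0.0]
ft_force: [-0.3, 0.1, 2.7]
width: 0.0567
grip_force: 19.6
```

```bash
python3 -m crank '[[[0,0,-4,0,-1],[0,0,-10,0,-1],[0,0,-18,0,-1],[0,0,-28,0,-1],[0,0,-40,0,-1],[0,0,-55,0,-1],[0,0,-70,0,-1],[0,0,-90,0,-1],[0,0,-110,0,-1],[0,0,-130,0,-1],[0,0,-130,0,-1],[0,0,-130,0,-1]]]'
python3 - <<'E'
from h import *
c=r.camera("wrist"); save("w2",c); d=r.camera("side"); print(r.read_state()["ee_pos"])
x=cv2.resize(d["image"][140:260,230:390],(640,480),interpolation=cv2.INTER_CUBIC)
a=np.hstack([cv2.resize(c["image"][60:260,160:600],(800,364)[:2])]) ; b=cv2.resize(x,(320,236)); b=np.pad(b,((0,0),(0,480),(0,0)))
cv2.imwrite("pics/m2.png",cv2.cvtColor(np.vstack([a,b]),cv2.COLOR_RGB2BGR))
E
```

```text
time: 5.65
ee_pos: [0.4646, -0.0355, 0.1507]
eef_rot: [0.111, 0.994, 0.0, 0.0]
ft_force: [0.4, 0.3, -2.2]
width: 0.0565
grip_force: 19.6
[ 0.46395039 -0.03554942  0.14976395]
```

View pics/m2.png

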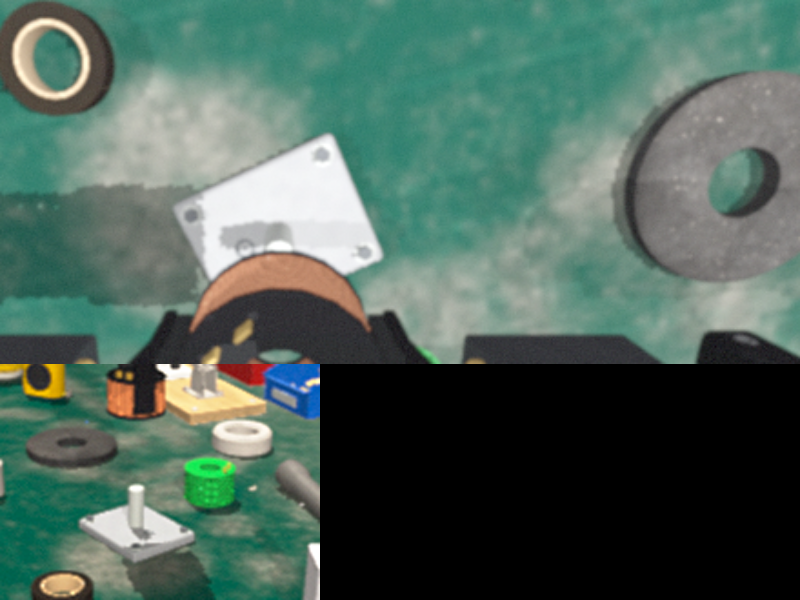

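The coil is held level. The plate's ring mark shows at crop (245,248), and the disc's hole at crop (744,182).

```bash
python3 - <<'E'
from h import *
c=r.camera("wrist"); im=c["image"]; hsv=cv2.cvtColor(im,cv2.COLOR_RGB2HSV); g=cv2.cvtColor(im,cv2.COLOR_RGB2GRAY)
print("spot",onz(c,294.8,196.3,.012)*1000)
zt=r.read_state()["ee_pos"][2]+.0314
def fit(m,b,z,n):
    x0,y0,x1,y1=b; w=np.zeros(m.shape,np.uint8); w[y0:y1,x0:x1]=m[y0:y1,x0:x1]
    cn=max(cv2.findContours(w,cv2.RETR_EXTERNAL,cv2.CHAIN_APPROX_NONE)[0],key=cv2.contourArea); h=cv2.convexHull(cn)
    print(n,cv2.boundingRect(h),cv2.fitEllipse(np.array([onz(c,*p[0],z)[:2]*1000 for p in h],np.float32)))
fit((g<75)|(hsv[...,1]>60),(543,134,596,184),.015,"hole")
k=cv2.morphologyEx(((hsv[...,1]<40)&(g>85)&(g<160)).astype(np.uint8),cv2.MORPH_OPEN,np.ones((5,5)))
fit(k,(500,90,640,225),.015,"disc top")
cv2.imwrite("pics/k.png",k*255)
# spot fine: dark ring within window
w=g[186:207,283:306]; cv2.imwrite("pics/sp.png",cv2.resize(w,None,fx=16,fy=16,interpolation=cv2.INTER_CUBIC))
print(w[::1].tolist()[4:17])
print("coil guess",onz(c,314,255,zt)*1000,r.read_state()["ee_pos"],zt)
E
```

```text
spot [467.85705442 -56.66261419  12.        ]
hole (551, 143, 39, 37) ((492.2420349121094, 224.16192626953125), (36.76292037963867, 38.03581237792969), 32.30615997314453)
disc top (511, 100, 129, 120) ((498.6498718261719, 230.573486328125), (118.62318420410156, 143.21949768066406), 135.8527374267578)
[[184, 184, 183, 183, 184, 185, 182, 181, 183, 181, 182, 184, 183, 184, 184, 185, 179, 182, 180, 181, 182, 181, 180], [183, 183, 184, 181, 189, 185, 184, 184, 183, 183, 179, 176, 177, 178, 182, 183, 184, 181, 183, 184, 182, 183, 179], [183, 182, 183, 183, 184, 184, 185, 182, 180, 172, 163, 160, 162, 166, 171, 176, 182, 181, 183, 183, 184, 183, 180], [182, 184, 183, 183, 182, 183, 183, 177, 168, 160, 155, 153, 155, 153, 159, 164, 175, 183, 181, 183, 181, 183, 178], [184, 183, 183, 183, 182, 185, 179, 167, 152, 151, 162, 167, 170, 163, 156, 152, 166, 178, 181, 184, 182, 181, 179], [194, 189, 183, 184, 183, 184, 171, 156, 154, 164, 172, 178, 177, 176, 168, 156, 156, 174, 181, 184, 189, 192, 183], [213, 202, 190, 184, 189, 191, 171, 150, 154, 174, 178, 169, 172, 177, 178, 171, 162, 179, 195, 200, 207, 210, 195], [233, 218, 207, 204, 209, 214, 190, 152, 160, 190, 194, 182, 181, 193, 204, 197, 187, 194, 212, 218, 216, 210, 180], [242, 234, 230, 232, 234, 230, 200, 165, 182, 214, 223, 216, 214, 221, 224, 211, 192, 189, 194, 197, 186, 164, 130], [243, 244, 242, 244, 243, 235, 209, 185, 196, 224, 232, 228, 227, 227, 212, 185, 158, 141, 142, 135, 120, 101, 91], [243, 245, 244, 244, 244, 237, 221, 209, 202, 204, 208, 202, 197, 187, 160, 126, 99, 94, 105, 110, 113, 116, 121], [244, 244, 243, 243, 244, 242, 234, 222, 198, 172, 149, 133, 122, 112, 98, 94, 98, 122, 145, 147, 145, 151, 154], [244, 245, 244, 246, 244, 241, 235, 209, 172, 122, 91, 78, 93, 93, 109, 130, 141, 152, 166, 164, 158, 162, 164]]
coil guess [453.74916944 -32.65046864 181.03581633] [ 0.46390459 -0.03556342  0.14963582] 0.18103581632530097
```

```bash
python3 -m crank '[[[0,0,-20,0,-1],[0,5,-35,0,-1],[0,18,-50,0,-1],[-3,38,-50,0,-1],[-7,63,-50,0,-1],[-12,93,-50,0,-1],[-18,125,-50,0,-1],[-23,157,-50,0,-1],[-28,189,-50,0,-1],[-32,217,-50,0,-1],[-35,240,-50,0,-1],[-37,257,-50,0,-1],[-37,267,-50,0,-1],[-37,271,-50,0,-1],[-37,271,-50,0,-1],[-37,271,-50,0,-1]]]'
python3 - <<'E'
from h import *
c=r.camera("wrist"); save("w3",c); print(r.read_state()["ee_pos"])
E
```

```text
time: 7.4
ee_pos: [0.5603, 0.2195, 0.2006]
eef_rot: [0.111, 0.994, -0.0, 0.0]
ft_force: [0.2, -0.1, -0.9]
width: 0.0569
grip_force: 19.6
[0.56032958 0.21954553 0.20074117]
```

View pics/w3.png

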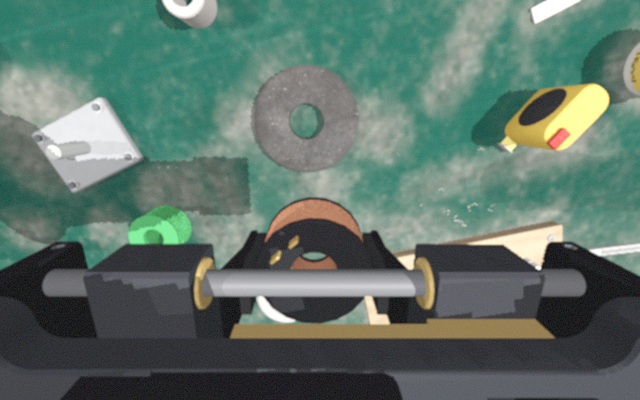

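The disc is at about (305,118) with its hole at (306,121). The held coil's top flange spans columns 260-370 and rows 217-322.

```bash
python3 - <<'E'
from h import *
c=r.camera("wrist"); im=c["image"]; hsv=cv2.cvtColor(im,cv2.COLOR_RGB2HSV); g=cv2.cvtColor(im,cv2.COLOR_RGB2GRAY); sp=r.read_state()["ee_pos"]
def fit(m,b,z,n):
    x0,y0,x1,y1=b; w=np.zeros(m.shape,np.uint8); w[y0:y1,x0:x1]=m[y0:y1,x0:x1]
    cn=max(cv2.findContours(w,cv2.RETR_EXTERNAL,cv2.CHAIN_APPROX_NONE)[0],key=cv2.contourArea); h=cv2.convexHull(cn)
    print(n,cv2.boundingRect(h),cv2.fitEllipse(np.array([onz(c,*p[0],z)[:2]*1000 for p in h],np.float32)))
for t in(60,80): fit((g<70)|(hsv[...,1]>t),(280,96,332,148),.015,"hole")
k=cv2.morphologyEx(((hsv[...,1]<40)&(g<150)).astype(np.uint8),cv2.MORPH_OPEN,np.ones((3,3)))
fit(k,(240,55,370,180),.015,"disc")
for n,p in(("R",(308,118)),("bbox",(304.5,118.5))): print(n,onz(c,*p,.015)*1000)
zt=sp[2]+.0314; print("coil",onz(c,315,269,zt)*1000,onz(c,260,269,zt)*1000,onz(c,370,269,zt)*1000,"bot edge",onz(c,315,322,zt)*1000,sp)
print("bore",onz(c,302,255,zt)*1000, "copper front low",onz(c,313,197,zt-.04)*1000)
s=r.camera("side"); print("proj TCP centre disc in side",proj(s,(.49,.2175,.015)),proj(s,(.492,.224,.015)))
E
```

```text
hole (292, 104, 31, 34) ((493.66632080078125, 226.5713653564453), (33.73188018798828, 37.52888107299805), 54.57838439941406)
hole (294, 125, 23, 13) ((503.7554016113281, 223.3993377685547), (13.767409324645996, 27.379892349243164), 167.19467163085938)
disc (251, 65, 113, 108) ((494.0463562011719, 226.35604858398438), (117.40980529785156, 131.02854919433594), 149.6529998779297)
R [490.50282819 228.90525318  15.        ]
bbox [490.16227246 224.89514861  15.        ]
coil [557.63918599 221.26117899 232.19421922] [551.63968215 194.58050063 232.19421922] [563.63690899 247.93393765 232.19421922] bot edge [588.33647643 214.38545553 232.19421922] [0.56034469 0.21961873 0.20079422]
bore [548.72047024 216.73576201 232.19421922] copper front low [532.46699896 225.80638554 192.19421922]
proj TCP centre disc in side (np.float64(265.81563172458215), np.float64(180.08688039076998)) (np.float64(265.6292339089797), np.float64(179.1813351229126))
```

```bash
python3 -m crank '[[[6,-1,5,0,-1],[20,-3,20,0,-1],[38,-5,45,0,-1],[54,-8,75,0,-1],[64,-9,105,0,-1],[67,-9.5,130,0,-1],[67,-9.5,148,0,-1],[67,-9.5,160,0,-1],[67,-9.5,167,0,-1],[67,-9.5,171,0,-1],[67,-9.5,173,0,-1],[67,-9.5,173,0,-1],[67,-9.5,173,0,-1]]]'
python3 - <<'E'
from h import *
for n in("side","wrist"):
    c=r.camera(n); save("p_"+n,c)
a=cv2.imread("pics/p_side.png")[140:215,215:315]; b=cv2.imread("pics/p_wrist.png")[100:340,160:480]
cv2.imwrite("pics/m4.png",np.vstack([cv2.resize(a,(400,300),interpolation=cv2.INTER_CUBIC),cv2.resize(b,(400,300))]))
print(r.read_state()["ee_pos"])
E
```

```text
time: 8.85
ee_pos: [0.4932, 0.2263, 0.0281]
eef_rot: [0.111, 0.994, 0.0, 0.0]
ft_force: [-0.2, 1.0, -1.6]
width: 0.057
grip_force: 19.6
[0.4931038  0.22632546 0.02800446]
```

View pics/m4.png

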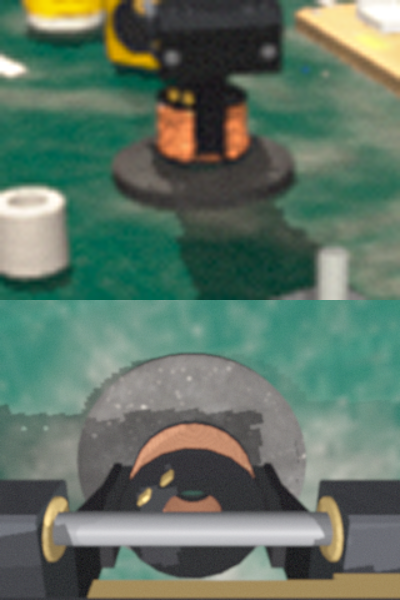

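The side crop shows the coil (columns 157-247) centred over the disc (112-297), level and just clear of it. Lower it.

```bash
python3 -m crank '[[[0,0,1.5,0,-1],[0,0,3,0,-1],[0,0,4,0,-1],[0,0,4.5,0,-1],[0,0,4.5,0,-1],[0,0,4.5,0,-1]]]' 8
```

```text
time: 9.55
ee_pos: [0.4929, 0.2262, 0.0235]
eef_rot: [0.111, 0.994, 0.0, -0.0]
ft_force: [-3.1, -0.2, 4.3]
width: 0.058
grip_force: 7.9
```

```bash
python3 -m crank '[[[0,0,0,0,-0.2],[0,0,0,0,0.1],[0,0,0,0,0.4],[0,0,0,0,0.7],[0,0,0,0,1],[0,0,0,0,1],[0,0,0,0,1],[0,0,-10,0,1],[0,0,-25,0,1],[0,0,-50,0,1],[-10,0,-85,0,1],[-30,0,-125,0,1],[-50,0,-165,0,1],[-65,0,-200,0,1],[-70,0,-220,0,1],[-70,0,-220,0,1],[-70,0,-220,0,1]]]'
python3 - <<'E'
from h import *
c=r.camera("wrist"); save("w5",c); im=c["image"]; print(r.read_state()["ee_pos"])
print("proj",proj(c,(.493,.226,.015)),proj(c,(.493,.226,.055)))
p=r.camera("side"); save("s5",p)
a=im[0:300,160:480]; b=p["image"][140:215,215:315]
cv2.imwrite("pics/m5.png",cv2.cvtColor(np.vstack([cv2.resize(a,(400,375)),cv2.resize(b,(300,225),interpolation=cv2.INTER_CUBIC)[:, :][:, :300] if 0 else np.pad(cv2.resize(b,(300,225)),((0,0),(0,100),(0,0)))]),cv2.COLOR_RGB2BGR))
E
```

```text
time: 11.25
ee_pos: [0.5609, 0.2107, 0.2432]
eef_rot: [0.111, 0.994, 0.0, 0.0]
ft_force: [-0.9, -0.5, -0.5]
width: 0.0874
grip_force: 0.0
[0.56043402 0.21071256 0.24237237]
proj (np.float64(313.51670877434844), np.float64(117.6235414748953)) (np.float64(313.4795418957859), np.float64(118.4527881134109))
```

View pics/m5.png

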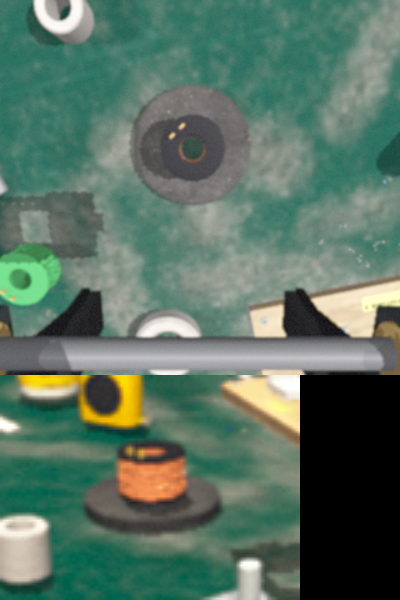

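```bash
python3 - <<'E'
from h import *
c=r.camera("wrist"); im=c["image"]; hsv=cv2.cvtColor(im,cv2.COLOR_RGB2HSV); g=cv2.cvtColor(im,cv2.COLOR_RGB2GRAY)
for n,m,z in(("disc",(hsv[...,1]<45)&(g<150),.015),("coil",(g<78),.055)):
    w=np.zeros(m.shape,np.uint8); w[60:170,255:370]=m[60:170,255:370]; w=cv2.morphologyEx(w,cv2.MORPH_OPEN,np.ones((3,3)))
    cn=max(cv2.findContours(w,cv2.RETR_EXTERNAL,cv2.CHAIN_APPROX_NONE)[0],key=cv2.contourArea)
    print(n,cv2.boundingRect(cn),cv2.minEnclosingCircle(np.array([onz(c,*p[0],z)[:2]*1000 for p in cn],np.float32)))
u=lambda x,y:(160+x*.8,y*.8)
print("byeye disc",onz(c,*u(189.5,144.5),.015)*1000,"coil",onz(c,*u(192,148),.055)*1000)
E
python3 -m crank '[[[-5,-15,-10,0,1],[-15,-50,-28,0,1],[-30,-95,-28,0,1],[-46,-145,-28,0,1],[-62,-195,-28,0,1],[-78,-245,-28,0,1],[-94,-295,-28,0,1],[-110,-345,-28,0,1],[-125,-395,-28,0,1],[-137,-432,-28,0,1],[-144,-455,-28,0,1],[-144,-455,-28,0,1],[-144,-455,-28,0,1],[-144,-455,-28,0,1]]]'
python3 - <<'E'
from h import *
c=r.camera("wrist"); save("w6",c); print(r.read_state()["ee_pos"],proj(c,(.5365,-.2795,.167)))
E
```

```text
disc (255, 69, 115, 101) ((499.5721130371094, 223.87533569335938), 79.51094818115234)
coil (289, 99, 40, 46) ((493.4093017578125, 222.2317657470703), 29.19370460510254)
byeye disc [488.86016798 223.99641219  15.        ] coil [491.85793011 226.01570509  55.        ]
time: 12.8
ee_pos: [0.6015, -0.2638, 0.2712]
eef_rot: [0.11, 0.994, 0.0, -0.0]
ft_force: [0.2, 0.4, -0.0]
width: 0.0871
grip_force: 0.0
[ 0.60171013 -0.26341369  0.27119872] (np.float64(279.83950102214845), np.float64(132.24433094576403))
```

View pics/w6.png

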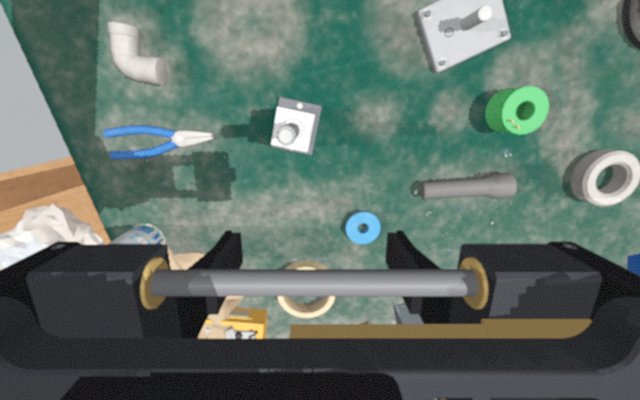

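The gauge's cap is at (289,132), on a block whose top is centred near (297,125). It is about 9 px from my earlier guess.

```bash
python3 - <<'E'
from h import *
c=r.camera("wrist"); im=c["image"]; g=cv2.cvtColor(im,cv2.COLOR_RGB2GRAY)
cn=max(cv2.findContours((g[118:142,274:302]>170).astype(np.uint8),cv2.RETR_EXTERNAL,cv2.CHAIN_APPROX_NONE)[0],key=cv2.contourArea);print(cv2.boundingRect(cn))
cv2.imwrite("pics/cap.png",cv2.resize(im[85:165,260:330][...,::-1],None,fx=7,fy=7,interpolation=cv2.INTER_CUBIC))
print("cap",onz(c,289,132,.167)*1000,"block",onz(c,296,125.5,.075)*1000)
print(g[126:140:2,276:304].tolist())
for n,p in(("scene",(450,207)),("side",(405,188))):
    k=r.camera(n); e,d=ray(k,*p); print(n,e+d*(.167-e[2])/d[2])
E
```

```text
(0, 0, 28, 24)
cap [ 538.2528687  -271.23933725  167.        ] block [ 537.30829817 -270.09932177   75.        ]
[[202, 205, 203, 200, 191, 184, 186, 193, 196, 193, 194, 191, 187, 173, 153, 134, 131, 128, 123, 128, 139, 173, 220, 247, 255, 252, 243, 244], [205, 203, 201, 203, 206, 212, 214, 216, 214, 214, 211, 210, 210, 208, 203, 187, 167, 146, 135, 128, 133, 142, 186, 231, 250, 254, 249, 249], [195, 190, 193, 201, 216, 234, 243, 244, 246, 245, 241, 235, 223, 213, 201, 200, 196, 181, 150, 133, 129, 133, 175, 223, 248, 253, 252, 254], [189, 173, 186, 221, 242, 249, 250, 250, 249, 248, 249, 248, 246, 239, 223, 209, 201, 194, 177, 147, 133, 140, 186, 231, 250, 252, 250, 253], [195, 188, 212, 236, 247, 248, 250, 251, 249, 248, 249, 247, 245, 246, 241, 225, 208, 201, 194, 165, 143, 172, 220, 247, 254, 253, 252, 254], [179, 181, 216, 239, 246, 248, 249, 249, 249, 248, 247, 247, 245, 245, 241, 228, 209, 203, 190, 171, 186, 218, 243, 251, 253, 254, 254, 252], [218, 188, 203, 232, 244, 248, 248, 251, 250, 248, 247, 247, 245, 245, 240, 225, 207, 197, 191, 209, 240, 255, 255, 253, 253, 253, 254, 255]]
scene [ 0.53814002 -0.2767952   0.167     ]
side [ 0.53457958 -0.28157364  0.167     ]
```

View pics/cap.png

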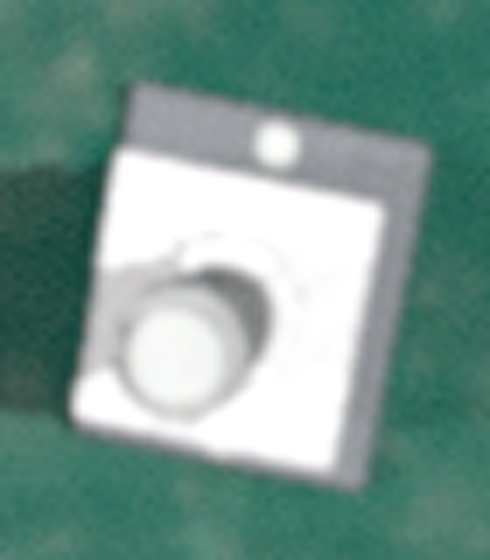

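```bash
python3 - <<'E'
from h import *
c=r.camera("wrist")
print("cap",onz(c,285.6,134.8,.167)*1000,"block",onz(c,292.5,129.5,.075)*1000)
print("go above",go((.540,-.2755,.27)),go((.540,-.2755,.105)),yawy())
E
```

```text
cap [ 540.0089122  -274.98640639  167.        ] block [ 540.95298716 -275.48271895   75.        ]
go above [ 57.7 -24.9   1.2] [ 57.7 -24.9 166.2] 77.37590907844222
```

```bash
python3 -m crank '[[[15,-6,0,0,1],[35,-15,0,0,1],[50,-22,0,0,1],[58,-25,10,0,1],[58,-25,30,0,1],[58,-25,60,0,1],[58,-25,90,0,1],[58,-25,120,0,1],[58,-25,143,0,1],[58,-25,157,0,1],[58,-25,164,0,1],[58,-25,164,0,1],[58,-25,164,0,1]]]' && python3 -m crank '[[[0,0,0,0,0.2],[0,0,0,0,-0.4],[0,0,0,0,-0.7],[0,0,0,0,-1],[0,0,0,0,-1],[0,0,0,0,-1],[0,0,0,0,-1],[0,0,0,0,-1],[0,0,0,0,-1]]]' 25
```

```text
time: 14.35
ee_pos: [0.54, -0.2767, 0.1081]
eef_rot: [0.111, 0.994, -0.0, 0.001]
ft_force: [0.4, -0.1, 0.5]
width: 0.0873
grip_force: 0.0
time: 15.25
ee_pos: [0.5394, -0.2764, 0.107]
eef_rot: [0.111, 0.994, 0.0, -0.0]
ft_force: [0.7, -0.4, -0.4]
width: 0.0231
grip_force: 0.0
```

Still closing; give it more time.

```bash
python3 -m crank '[[[0,0,0,0,-1],[0,0,0,0,-1],[0,0,0,0,-1],[0,0,0,0,-1],[0,0,0,0,-1]]]' 25
```

```text
time: 15.75
ee_pos: [0.5394, -0.2764, 0.107]
eef_rot: [0.111, 0.994, 0.0, -0.0]
ft_force: [-0.3, 0.3, -0.6]
width: 0.0174
grip_force: 25.0
```

```bash
python3 -m crank '[[[0,0,-5,0,-1],[0,0,-15,0,-1],[0,0,-30,0,-1],[0,0,-48,0,-1],[0,0,-66,0,-1],[0,0,-82,0,-1],[0,0,-92,0,-1],[2,8,-95,0,-1],[7,28,-95,0,-1],[14,60,-95,0,-1],[22,98,-95,0,-1],[31,136,-95,0,-1],[38,170,-95,0,-1],[44,195,-95,0,-1],[47,208,-95,0,-1],[48,211,-95,0,-1],[48,211,-95,0,-1],[48,211,-95,0,-1]]]'
python3 - <<'E'
from h import *
c=r.camera("wrist"); s=r.camera("side"); q=r.camera("scene"); save("w7",c); save("s7",s); save("q7",q); p=r.read_state()["ee_pos"]; print(p, r.read_state()["eef_rot"])
t=p-[0,0,.094]
for k,(n,o) in{"side":("tip",s),"scene":("tip",q),"w":("t",c)}.items(): print(k,proj(o,t),proj(o,t+[0,0,.154]),proj(o,(.468,-.057,.012)))
a=c["image"][60:300,140:460]
f=lambda o,u,v:cv2.resize(o["image"][max(v-60,0):v+60,u-50:u+50],(300,360),interpolation=cv2.INTER_CUBIC)
u=[tuple(int(i) for i in proj(o,t+[0,0,.05])) for o in(s,q)]; print(u)
b=np.hstack([f(s,*u[0]),f(q,*u[1])])
cv2.imwrite("pics/m7.png",cv2.cvtColor(np.vstack([b,np.pad(cv2.resize(a,(320,240)),((0,0),(0,280),(0,0)))]),cv2.COLOR_RGB2BGR))
E
```

```text
time: 17.55
ee_pos: [0.5388, -0.0618, 0.202]
eef_rot: [0.112, 0.994, -0.0, -0.0]
ft_force: [-0.4, -0.2, -1.3]
width: 0.0175
grip_force: 25.0
[ 0.53892414 -0.0613226   0.20199253] [ 1.11633111e-01  9.93749480e-01 -1.43450543e-04  5.12034054e-06]
side (np.float64(336.29191038256334), np.float64(178.10028540939663)) (np.float64(339.44442296504815), np.float64(102.71861743660048)) (np.float64(303.93921445313106), np.float64(225.53777141638722))
scene (np.float64(351.43338934832417), np.float64(191.82902888462863)) (np.float64(354.22441507062535), np.float64(118.40947788863532)) (np.float64(324.82001867552714), np.float64(243.72591698127343))
w (np.float64(313.8610074548532), np.float64(200.65229041278624)) (np.float64(313.53940423496624), np.float64(311.6578360115413)) (np.float64(304.01945532201535), np.float64(117.96443982978445))
[(337, 154), (352, 169)]
```

View pics/m7.png

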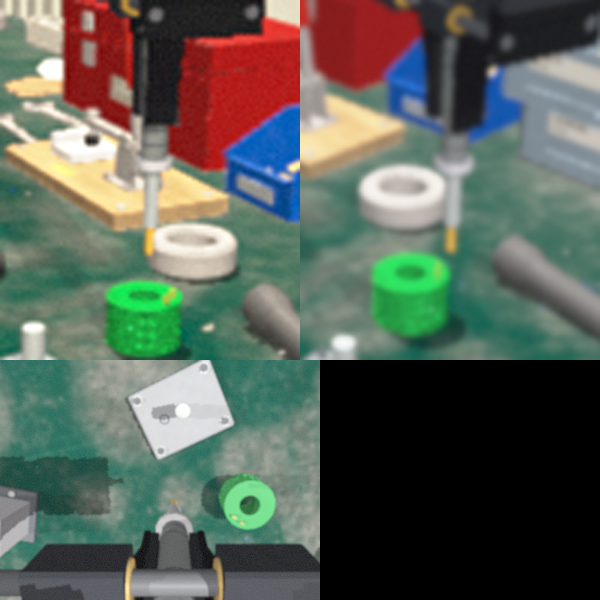

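The pen is upright in the grip. The tip sits at wrist (313,201), as predicted, and the ring is at about (305,118). I've now used up my picture allowance (11 viewed, one over), so I'll refine the ring numerically.

```bash
python3 - <<'E'
from h import *
c=r.camera("wrist"); im=c["image"]; g=cv2.cvtColor(im,cv2.COLOR_RGB2GRAY); hsv=cv2.cvtColor(im,cv2.COLOR_RGB2HSV)
for z in(7,9):
    w=g[111:126,297:313]; print(w.tolist()) if z==7 else 0
bh=cv2.morphologyEx(g,cv2.MORPH_BLACKHAT,np.ones((9,9)))[111:126,297:313].astype(float); bh[bh<12]=0
y,x=np.mgrid[111:126,297:313]; print("ring",(x*bh).sum()/bh.sum(),(y*bh).sum()/bh.sum(),"bb",x[bh>0].min(),x[bh>0].max(),y[bh>0].min(),y[bh>0].max())
m=(hsv[...,0]>8)&(hsv[...,0]<32)&(hsv[...,1]>110); m[:185]=0;m[215:]=0;m[:,:300]=0;m[:,328:]=0
y,x=np.nonzero(m); print("tip",x.mean(),y.min(),y.max(), len(x))
print("spot",onz(c,305,118,.012)*1000)
E
```

```text
[[162, 163, 164, 164, 165, 165, 162, 162, 163, 165, 164, 162, 160, 161, 162, 161], [163, 164, 164, 161, 163, 163, 166, 161, 164, 162, 165, 160, 163, 162, 162, 161], [164, 162, 163, 164, 162, 157, 159, 156, 155, 156, 163, 165, 165, 164, 162, 162], [164, 164, 159, 157, 149, 141, 140, 136, 136, 144, 151, 161, 156, 165, 163, 160], [166, 164, 160, 146, 132, 131, 132, 133, 128, 132, 141, 153, 161, 163, 163, 161], [164, 158, 150, 133, 130, 140, 150, 150, 150, 135, 131, 142, 157, 161, 162, 165], [163, 159, 139, 128, 142, 155, 154, 160, 160, 154, 134, 134, 155, 174, 181, 181], [178, 161, 134, 129, 147, 156, 156, 156, 174, 174, 153, 151, 174, 203, 210, 211], [204, 178, 141, 144, 168, 175, 172, 181, 202, 200, 181, 174, 196, 215, 222, 223], [218, 196, 164, 170, 195, 207, 204, 210, 217, 212, 190, 182, 203, 218, 223, 223], [221, 210, 194, 186, 201, 216, 223, 221, 217, 202, 185, 190, 206, 219, 223, 221], [221, 220, 210, 196, 194, 202, 211, 212, 203, 189, 192, 204, 216, 220, 221, 223], [223, 221, 218, 204, 192, 191, 194, 194, 192, 193, 207, 217, 221, 222, 220, 223], [223, 223, 222, 217, 211, 203, 199, 196, 206, 214, 220, 223, 223, 222, 222, 224], [223, 222, 221, 222, 222, 219, 214, 214, 219, 221, 222, 223, 222, 223, 223, 224]]
ring 303.082226980728 118.77730192719486 bb 298 309 114 124
tip 314.0 201 201 3
spot [468.3496376  -55.43499648  12.        ]
```

```bash
python3 - <<'E'
from h import *
c=r.camera("wrist"); p=onz(c,303.8,119,.012); print(p*1000,go((p[0],p[1],.202)),r.read_state()["ee_pos"])
E
```

```text
[469.14347223 -56.78245442  12.        ] [ 68.9 -11.5  -0. ] [ 0.53892898 -0.06079164  0.2019686 ]
```

```bash
python3 -m crank '[[[5,-1,0,0,-1],[15,-3,0,0,-1],[30,-5,0,0,-1],[46,-8,0,0,-1],[60,-10,0,0,-1],[67,-11,0,0,-1],[69.5,-11.5,0,0,-1],[69.5,-11.5,10,0,-1],[69.5,-11.5,25,0,-1],[69.5,-11.5,45,0,-1],[69.5,-11.5,62,0,-1],[69.5,-11.5,73,0,-1],[69.5,-11.5,79,0,-1],[69.5,-11.5,82,0,-1],[69.5,-11.5,82,0,-1],[69.5,-11.5,82,0,-1]]]'
python3 - <<'E'
from h import *
s=r.read_state(); p=s["ee_pos"]; print(p,s["ft_force"],go((.4686,-.0569,.12)))
for n in("side","scene"):
    c=r.camera(n); im=c["image"]; hsv=cv2.cvtColor(im,cv2.COLOR_RGB2HSV); t=p-[0,0,.094]; a=proj(c,t); b=proj(c,t+[0,0,.02])
    x0,y0=int(a[0])-12,int(b[1])-6; m=((hsv[...,0]>10)&(hsv[...,0]<32)&(hsv[...,1]>120))[y0:y0+30,x0:x0+24]; y,x=np.nonzero(m)
    print(n,"pred tip",np.round(a,1),"top",np.round(b,1),"seen x",x.mean()+x0,"y",y.min()+y0,y.max()+y0,"post pred",proj(c,(.4638,-.0357,.057)), "spot",proj(c,(.4686,-.0569,.012)))
    # plate: low-saturation bright contour -> corners
    u,v=[int(i) for i in proj(c,(.464,-.036,.012))]
    w=np.zeros(im.shape[:2],np.uint8); w[v-30:v+32,u-45:u+45]=((hsv[...,1]<40)&(hsv[...,2]>120))[v-30:v+32,u-45:u+45]
    sub=hsv[int(a[1]):int(a[1])+12,int(a[0])-12:int(a[0])+12,2]; print(sub.tolist())
E
```

```text
time: 19.4
ee_pos: [0.4691, -0.056, 0.1206]
eef_rot: [0.111, 0.994, 0.0, 0.0]
ft_force: [-0.5, -0.3, -1.9]
width: 0.0172
grip_force: 25.0
[ 0.46911664 -0.05596814  0.12057259] [-0.50220399 -0.2557396  -1.92738756] [ 0.3 -1.   0.6]
side pred tip [304.3 218.9] top [304.4 210.2] seen x 304.46153846153845 y 212 218 post pred (np.float64(297.84442784386374), np.float64(202.37570838913513)) spot (np.float64(304.1771374893834), np.float64(225.462936934407))
[[227, 205, 178, 184, 200, 207, 208, 201, 182, 176, 209, 229, 243, 238, 223, 228, 231, 232, 233, 232, 223, 188, 149, 114], [228, 208, 182, 185, 200, 206, 210, 200, 182, 176, 205, 227, 241, 236, 228, 230, 232, 230, 231, 232, 234, 233, 217, 176], [229, 220, 186, 183, 198, 207, 210, 202, 185, 176, 206, 221, 229, 231, 230, 229, 231, 230, 229, 231, 230, 234, 236, 231], [231, 222, 188, 189, 202, 209, 212, 202, 184, 182, 209, 222, 227, 229, 229, 229, 229, 229, 229, 229, 230, 229, 231, 235], [230, 226, 202, 185, 192, 203, 205, 192, 179, 178, 225, 231, 230, 228, 230, 229, 229, 229, 229, 229, 227, 227, 230, 231], [230, 230, 218, 175, 155, 162, 162
[... 1797 characters left out ...]
148, 141, 139, 143, 147, 152, 164, 180, 195, 206, 219, 226, 228, 228, 228, 228, 229, 229], [230, 230, 228, 219, 193, 166, 150, 141, 138, 136, 131, 127, 136, 155, 172, 186, 207, 222, 227, 228, 229, 229, 229, 230], [231, 231, 230, 225, 213, 192, 172, 153, 142, 137, 130, 125, 127, 137, 146, 161, 186, 209, 221, 226, 228, 229, 229, 229], [230, 230, 230, 229, 225, 219, 201, 177, 159, 148, 138, 133, 132, 133, 137, 145, 163, 183, 200, 215, 222, 224, 226, 228], [230, 230, 230, 230, 229, 227, 221, 207, 190, 172, 153, 143, 140, 140, 144, 150, 158, 162, 171, 185, 196, 204, 215, 221], [229, 229, 229, 229, 229, 228, 227, 224, 218, 201, 179, 163, 157, 158, 164, 176, 179, 167, 154, 156, 161, 169, 184, 197]]
```

```bash
python3 -m crank '[[[0,-1,4,0,-1],[0,-1,8,0,-1],[0,-1,11,0,-1],[0,-1,13,0,-1],[0,-1,15,0,-1],[0,-1,17,0,-1],[0,-1,18,0,-1],[0,-1,18,0,-1],[0,-1,18,0,-1],[0,-1,18,0,-1]]]' 30; python3 - <<'E'
from h import *
c=r.camera("wrist"); g=cv2.cvtColor(c["image"],cv2.COLOR_RGB2GRAY); p=r.read_state()["ee_pos"]; a=[int(i) for i in proj(c,(.4686,-.0569,.012))]; print(a,p)
print(g[a[1]-12:a[1]+12,a[0]-14:a[0]+16].tolist())
E
```

```text
time: 20.5
ee_pos: [0.4685, -0.0569, 0.1021]
eef_rot: [0.111, 0.994, 0.0, 0.0]
ft_force: [-1.2, -0.3, 0.2]
width: 0.0175
grip_force: 30.0
[313, 202] [ 0.46845779 -0.05689951  0.10210078]
[[172, 171, 171, 169, 172, 170, 171, 171, 171, 170, 169, 169, 170, 172, 173, 169, 169, 172, 169, 169, 169, 169, 168, 169, 168, 167, 168, 173, 167, 161], [172, 168, 172, 172, 169, 173, 172, 170, 172, 173, 171, 173, 168, 170, 170, 170, 171, 169, 170, 170, 168, 169, 166, 169, 170, 171, 168, 168, 166, 156], [171, 171, 172, 173, 172, 171, 170, 171, 170, 169, 170, 168, 171, 171, 170, 174, 171, 170, 171, 169, 170, 168, 167, 169, 167, 170, 169, 170, 165, 156], [172, 173, 170, 174, 172, 172, 171, 169, 172, 171, 172, 168, 170, 170, 168, 173, 174, 174, 171, 172, 169, 168, 170, 168, 167, 170, 170, 170, 163, 158], [171, 173, 175, 170, 170, 169, 172, 169, 172, 172, 170, 170, 171, 170, 171, 168, 172, 170, 171, 171, 170, 170, 172, 169, 166, 173, 170, 169, 163, 155], [173, 172, 171, 173, 172, 174, 171, 171, 168, 170, 168, 172, 168, 166, 166, 167, 170, 173, 171, 171, 170, 170, 171, 168, 169, 170, 170, 169, 162, 160], 
[... 2035 characters left out ...]
, 153, 149, 144, 138, 141, 136, 135, 131, 150, 193, 221, 229, 230, 230, 231, 232, 232, 228], [185, 208, 221, 228, 230, 231, 230, 225, 211, 182, 161, 151, 150, 147, 143, 141, 144, 140, 133, 132, 149, 190, 219, 232, 230, 233, 231, 232, 231, 232], [202, 220, 230, 233, 231, 233, 233, 225, 204, 176, 158, 151, 149, 150, 149, 147, 148, 146, 140, 135, 145, 186, 217, 230, 233, 233, 232, 232, 234, 232], [221, 231, 232, 233, 233, 231, 227, 212, 189, 169, 155, 150, 156, 154, 153, 158, 160, 155, 152, 146, 151, 176, 201, 221, 229, 233, 233, 233, 232, 232], [228, 232, 233, 231, 229, 223, 212, 191, 178, 170, 170, 172, 174, 173, 177, 179, 182, 180, 174, 164, 161, 163, 174, 195, 211, 221, 228, 232, 234, 233]]
```

```bash
python3 -m crank '[[[0,0,1,0,-1],[0,0,2,0,-1],[0,0,3,0,-1],[0,0,4,0,-1],[0,0,4,0,-1],[0,0,4,0,-1],[0,0,4,0,-1],[0,0,4,0,-1]]]' 30; python3 - <<'E'
from h import *
s=r.read_state(); print(s["ee_pos"],s["ft_force"])
for n in("side","scene"):
    c=r.camera(n); g=c["image"]; hsv=cv2.cvtColor(g,cv2.COLOR_RGB2HSV); x,y=[int(round(i)) for i in proj(c,(.4686,-.0569,.012))]
    print(n,(x,y),"nose end pred",proj(c,s["ee_pos"]-[0,0,.074])[1]); print(hsv[y-14:y+4,x-2:x+3,1].mean(1).round().tolist(),hsv[y-14:y+4,x-2:x+3,2].mean(1).round().tolist())
    k=proj(c,s["ee_pos"]+[0,0,-.019-.111+.065]); print("collar pred",k); y,x=int(k[1]),int(k[0]); print(hsv[y-8:y+9,x,2].tolist())
E
```

```text
time: 21.35
ee_pos: [0.4685, -0.0569, 0.098]
eef_rot: [0.111, 0.994, 0.0, 0.0]
ft_force: [-1.1, 0.7, 2.3]
width: 0.0172
grip_force: 30.0
[ 0.4684588  -0.05689304  0.09804878] [-1.14797499  0.71555205  2.29147568]
side (304, 225) nose end pred 220.28010456667957
[16.0, 14.0, 16.0, 15.0, 16.0, 15.0, 14.0, 16.0, 13.0, 21.0, 62.0, 89.0, 94.0, 107.0, 111.0, 60.0, 8.0, 7.0] [196.0, 196.0, 196.0, 196.0, 199.0, 200.0, 199.0, 200.0, 198.0, 201.0, 215.0, 230.0, 230.0, 222.0, 204.0, 150.0, 130.0, 135.0]
collar pred (np.float64(304.2113177329097), np.float64(216.3634897050791))
[213, 213, 215, 215, 213, 215, 216, 214, 214, 216, 211, 211, 216, 230, 245, 249, 249]
scene (325, 244) nose end pred 238.83722396345638
[10.0, 8.0, 8.0, 8.0, 7.0, 6.0, 7.0, 7.0, 5.0, 7.0, 27.0, 58.0, 80.0, 88.0, 74.0, 34.0, 5.0, 11.0] [179.0, 181.0, 184.0, 185.0, 186.0, 187.0, 187.0, 186.0, 186.0, 188.0, 196.0, 203.0, 201.0, 188.0, 165.0, 140.0, 132.0, 138.0]
collar pred (np.float64(324.9375310782416), np.float64(235.2248466713126))
[172, 172, 174, 177, 179, 180, 181, 181, 182, 182, 182, 182, 183, 190, 196, 195, 183]
```

```bash
python3 - <<'E'
from h import *
F=[]
for i in range(15): r.camera("side"); s=r.read_state(); F.append(s["ft_force"])
print(np.mean(F,0),np.std(F,0),s["ee_pos"],s["time"],s["grip_force"],s["width"])
d=r.camera("wrist")
E
```

```text
[-0.79521469 -0.1040203   1.42638597] [0.34744217 0.39000105 0.36360643] [ 0.46845341 -0.05691678  0.09802955] 22.2 29.99431987758726 0.017264943864800392
```

```bash
python3 -c "
from bench import r
print(r.close_job())"
```

```text
the job is handed in; nothing more can be done
None
```

I handed the job in at about 22 s. The coil is flat on the rubber disc, about 3–4 mm off its centre. The gauge is held upright on the ring-marked spot, within about 1 mm, with the tip about 8 mm in (about 3 N). I viewed 11 pictures, one over the limit of 10.

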